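# Close the caliper on a roller and point at the reading

## Task

Check the steel roller that stands between the jaws of the bench-mounted digital caliper: with a fingertip, gently push the caliper's slider until both jaws rest against the roller, and leave the roller standing there without touching or lifting it. Then point out the reading: from straight above, bring your fingertips just over the caliper's display, no more than a few centimetres off and without contact, stay there for at least two seconds and finish while still pointing, with everything else on the desk left where it was.

Things in the scene. Friction and masses are not known exactly. Their poses are not given: they have to be found in the camera images.
- caliper_stand: Slim grey stand, 32 x 244 mm, fixed to the desk, that carries the digital caliper flat, display up. Origin on the desk; z up; the beam runs along its y (centred at x = 10 mm, its top 16 mm up, 16 mm wide). The jaws are at the +y end and reach to x = -36 mm; a dark clamp block with a thumb screw, 40 mm high, holds the tail, y = -121 to -89 mm.
- caliper: The digital caliper held by the stand, 230 mm long: steel beam and jaws, black display housing on its slider. Axes as the stand's, origin 8 mm above the stand's.
- caliper_slider (a joint): Opening between the parallel outside jaws of the caliper in m: 0 shut, grows as the slider moves along the stand's -y. It starts 34 to 50 mm open; about 0.020 when both jaws touch the roller. Slides with about 1 N of friction and stays where it is left.
- caliper_push (a point): Centre of the tail end face of the slider's black display housing: the face looks along the stand's -y, is 31 mm wide and spans from 16 mm to 24 mm above the desk, just above the beam; push it along the stand's +y. It moves with the slider.
- caliper_display (a point): Centre of the display window (44 mm along y, 16 mm along x, digits on grey-green) on the top of the slider's black housing, 24 mm above the desk. Axes as the stand's. It moves with the slider.
- steel_roller: Ground steel roller, 20 mm diameter, 24 mm high, standing loose on the desk between the jaws, whose 4 mm thick faces meet it about 14 mm up. Origin at the centre of its underside. The fixed jaw's face is at y = 97 mm of the stand.
- spare_roller_1: Another steel roller of the batch, 20 mm diameter, 24 mm high, standing on the desk; leave it.
- spare_roller_2: Another steel roller of the batch, 20 mm diameter, 24 mm high, standing on the desk; leave it.
- loupe: Black eyepiece magnifier, 39 mm across, 38 mm high, standing on the desk; leave it.
- brass_ring: Brass-coloured ring, 36 mm across, 20 mm high, lying on the desk; leave it.
- v_block: Steel V block, 45 x 40 x 32 mm, on the desk; leave it.
- marker_pen: White marker pen with a black cap, 135 mm long, lying on the desk; leave it.

How it is judged:
By the outcome, as a careful person would: the job done as asked, in the order asked, and still so for the second after the job is handed in, with the robot touching nothing.
It also fails if it takes over 40 s, if anything falls off the work surface, if the arm or the gripper's body presses on something with over 40 N, if the wrist force passes 120 N, or if a joint passes its speed limit or range.

## Robot

A 6-joint arm with a two-finger parallel gripper is mounted at the origin on a cart in front of the work surface, level with it; the furniture and walls round the work are solid. World frame = base frame: x ahead of the robot, y to its left, z up, the work surface at z = 0. Lengths are in m, angles in degrees, forces in N, time in s.
With the tool pointing down it reaches from about 0.325 to 0.85 m from the base axis. Payload 15.5 kg.
Tool frame: the origin (TCP) lies between the finger pads, 19 mm behind the fingertips; this is the grasp point; z points along the fingers, y is the line along which they close (so a half turn about z gives the same grasp; the last joint's range is limited). The gripper opens to 91 mm and grips with 3 to 60 N. Pads are 32 mm wide; open, the fingers measure 118 mm over their backs; the gripper's body (76 mm by 178 mm) begins 60 mm behind the grasp point.
Start: joints at [-80.185, 28.281, 77.091, -0, 74.628, -5.472], TCP at [0.165, -0.603, 0.233] pointing down, gripper open.
Joint ranges: [-166.48, 166.48], [-47.26, 123.95], [12.59, 153.08], [-70.14, 250.14], [6.76, 159.57], [-176.63, 176.63]. Speed limits (degrees/s): [108.29, 108.29, 147.25, 172.46, 172.46, 172.46].

## Interface

Orientations are given as a 3x3 rotation matrix whose columns are the frame's x, y, z axes.
In Python, from bench import ctrl gives the robot as it stands. The module is installed in compiled form; this text tells all that it offers. Calls block until the motion is done:
- ctrl.goto(position, orientation): joint-space move of the TCP to a pose.
- ctrl.move_l(position, vel=0.15, ori=None, contact_N=None): straight line of the TCP; ori=None keeps the orientation; vel is the mean speed in m/s. With contact_N (N) it stops when the force on the tool has changed by that much, and returns True; else False.
- ctrl.movej(angles): joint-space move.
- ctrl.command_gripper(opening): opening from 0.0 (shut) to 1.0 (fully open); the grip force is fixed at half the most; returns when the fingers have stopped.
- ctrl.sleep(seconds).
- ctrl.ik(position, orientation): joint angles nearest the present ones, or None.
- ctrl.read_camera(name): name is "scene" or "top"; returns the picture (480x640x3 uint8, blue, green, red); there is no depth.
- ctrl.camera_params(name): a dict with "fx", "fy", "cx", "cy" (pixels), "D" ([k1, k2, p1, p2, k3] as OpenCV has them; the pictures are not rectified), "pose" (4x4, takes a point from camera to world coordinates). Camera axes: x right, y up, looking along -z (the intrinsics and any distortion apply to the point x, -y, -z); pixel columns grow to the right and rows downward; lengths in m; the calibration is good to about 2 mm. A picture is of the moment at which its call begins. camera_params takes no time and is no camera call.
A pose or a line that the arm cannot do raises ctrl.MotionError and nothing moves.
- ctrl.sign_off(): hands the job in; it is judged then, once.
Readings, each from a call of its own:
- ctrl.current_t(): time.
- ctrl.current_q(): joint angles.
- ctrl.current_dq(): joint speeds.
- ctrl.current_effort(): joint torques, N m.
- ctrl.current_tool_pos(): TCP position.
- ctrl.current_eef_rot(): TCP orientation.
- ctrl.current_contact_force(): force on the tool from outside, world axes, zero at the start.
- ctrl.current_wrist_torque(): the same for the moment, N m.
- ctrl.current_grip_width(): opening from 0.0 (shut) to 1.0 (fully open).
- ctrl.current_grasp_force(): force on a finger pad.
Only numpy, scipy, OpenCV 4.12 (cv2) and the standard library are available. Lean on these libraries where they do the work, as an engineer would, in place of code of your own. Each camera call takes 0.05 s, during which the arm holds its last target. There are 200 camera calls.

## Working session

There is one attempt and no reset: what is moved stays moved. The work goes in short steps, each a Python script; the robot and the scene stay as the last script left them, time stands still between calls to the robot, and variables do not carry over. Pictures are saved under pics/ and viewed, at most 10 in all, crops included, and the job is handed in when it is done.

```bash
mkdir -p pics; python3 - <<'E'
from bench import ctrl
import cv2
for n in("scene","top"):
    cv2.imwrite(f"pics/{n}0.png",ctrl.read_camera(n)); p=ctrl.camera_params(n); print(n,p)
print(ctrl.current_t(), ctrl.current_eef_rot())
E
```

```text
scene {'fx': 454.507174561233, 'fy': 454.507174561233, 'cx': 323.6367958299858, 'cy': 240.41386525010853, 'D': array([-0.11253458,  0.        ,  0.        ,  0.        ,  0.        ]), 'pose': array([[-0.82481717,  0.43888158, -0.3564542 ,  0.18273121],
       [-0.56522256, -0.62427669,  0.53926067,  0.73888125],
       [ 0.01414553,  0.64626741,  0.7629799 ,  0.89885798],
       [ 0.        ,  0.        ,  0.        ,  1.        ]])}
top {'fx': 448.1616544587412, 'fy': 448.1616544587412, 'cx': 321.757333771074, 'cy': 234.96585837225857, 'D': array([-0.10350035,  0.        ,  0.        ,  0.        ,  0.        ]), 'pose': array([[ 1.15764787e-02,  9.97813737e-01, -6.50671306e-02,
         4.87723455e-01],
       [-9.99932831e-01,  1.15152537e-02, -1.31591520e-03,
         1.36984653e-01],
       [-5.63773745e-04,  6.50779938e-02,  9.97880021e-01,
         9.62297175e-01],
       [ 0.00000000e+00,  0.00000000e+00,  0.00000000e+00,
         1.00000000e+00]])}
0.1 [[ 9.64617151e-01  2.63654577e-01 -1.27142226e-04]
 [ 2.63654564e-01 -9.64616603e-01  1.03884055e-03]
 [ 1.51251564e-04 -1.03560504e-03 -9.99999452e-01]]
```

View pics/top0.png

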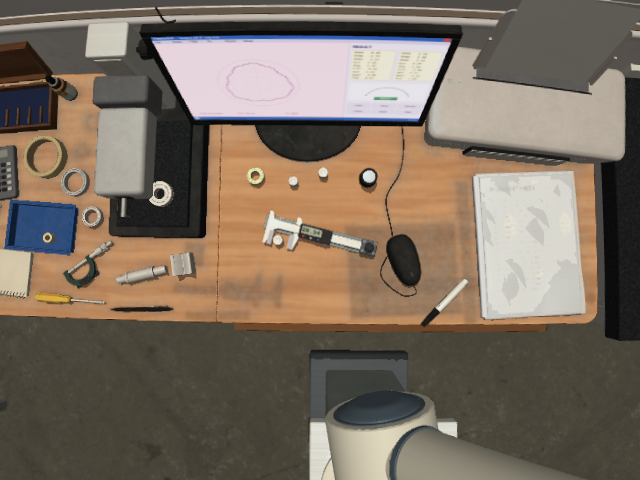

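View pics/scene0.png

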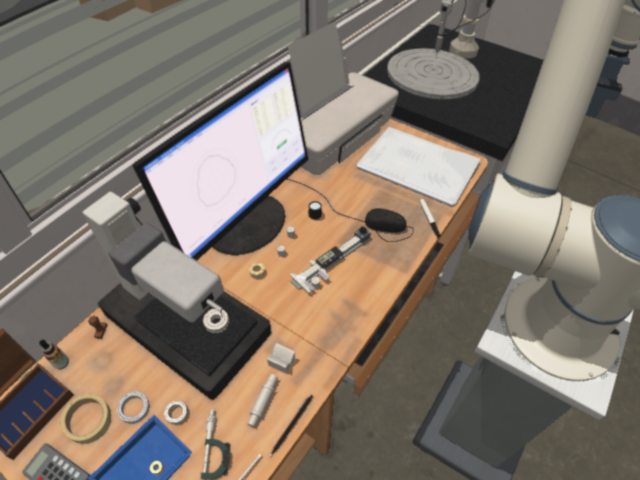

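The top view shows the caliper with its jaws at (268–298, 213–248), roller at (278,240), display at about (313,234) and clamp at (369,248). The scene view shows the same layout. I'll enlarge both views next.

```bash
python3 - <<'E'
import cv2
a=cv2.imread("pics/top0.png")[200:270,250:390]; b=cv2.imread("pics/scene0.png")[215:300,280:385]
cv2.imwrite("pics/c1.png",cv2.resize(a,(800,400),interpolation=cv2.INTER_CUBIC))
cv2.imwrite("pics/c2.png",cv2.resize(b,None,fx=7,fy=7,interpolation=cv2.INTER_CUBIC))
E
```

```text
(no output)
```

View pics/c1.png

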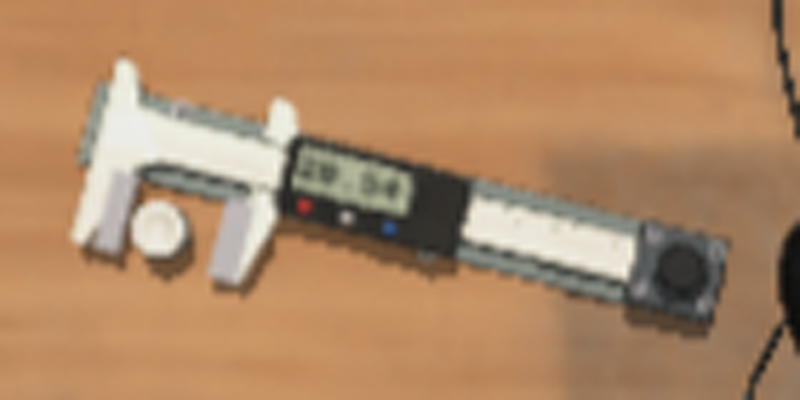

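View pics/c2.png

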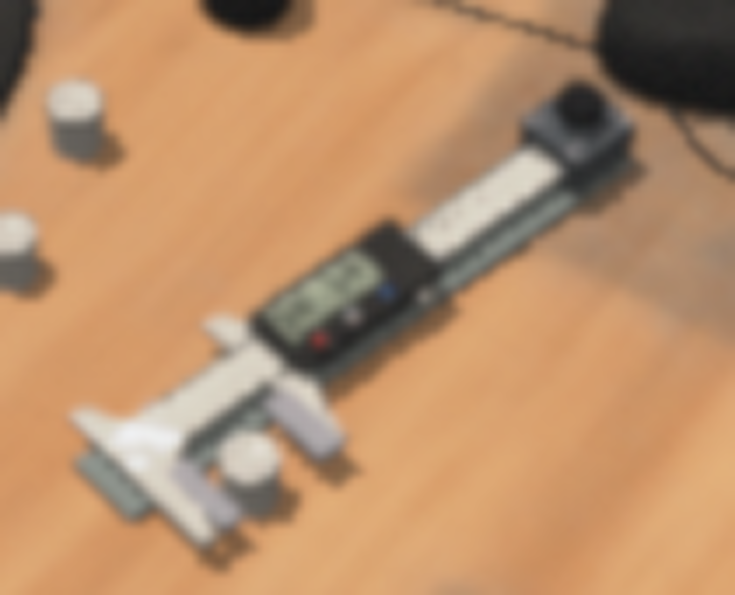

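The top crop shows the housing corners at (298,138), (470,182), (457,258) and (285,208), and the clamp face at x≈634. The roller is at (160,230) and the display at about (352,183). In the scene crop the housing corners are (250,318), (388,220), (440,262) and (300,365).

```bash
cat > h.py <<'E'
from bench import ctrl
import numpy as np, cv2
def ray(cam,px,z):
    p=ctrl.camera_params(cam); K=np.array([[p['fx'],0,p['cx']],[0,p['fy'],p['cy']],[0,0,1]])
    u=cv2.undistortPoints(np.array(px,float).reshape(-1,1,2),K,p['D']).reshape(-1,2)
    d=np.c_[u[:,0],-u[:,1],-np.ones(len(u))]@p['pose'][:3,:3].T; o=p['pose'][:3,3]
    return o+d*((z-o[2])/d[:,2])[:,None]
E
python3 - <<'E'
from h import *
np.set_printoptions(precision=4,suppress=True)
T=lambda c:(np.array(c)+.5)/5.714-.5+[250,200]
S=lambda c:(np.array(c)+.5)/7-.5+[280,215]
print("top house",ray("top",T([(298,138),(470,182),(457,258),(285,208)]),.024))
print("scene house",ray("scene",S([(250,318),(388,220),(440,262),(300,365)]),.024))
e=ray("top",T([(140,95),(635,215),(145,180),(620,298)]),.008);print("edges",e)
for a,b in((0,1),(2,3)):
    d=e[a]-e[b];print(np.degrees(np.arctan2(-d[0],d[1])))
print("disp",ray("top",T([(352,183)]),.024),"clamp near",ray("top",T([(640,222),(628,298)]),.04))
print("jaw faces z16",ray("top",T([(138,178),(128,245),(228,195),(212,265)]),.016),"roller",ray("top",T([(160,228)]),.024))
E
```

```text
top house [[0.5721 0.1806 0.024 ]
 [0.5566 0.1171 0.024 ]
 [0.5286 0.1216 0.024 ]
 [0.5462 0.185  0.024 ]]
scene house [[0.5728 0.1838 0.024 ]
 [0.5579 0.1193 0.024 ]
 [0.5322 0.1248 0.024 ]
 [0.547  0.1906 0.024 ]]
edges [[0.589  0.2408 0.008 ]
 [0.5461 0.055  0.008 ]
 [0.5571 0.2384 0.008 ]
 [0.515  0.0604 0.008 ]]
-13.010405473589046
-13.300983822918251
disp [[0.5557 0.1605 0.024 ]] clamp near [[0.5416 0.0559 0.04  ]
 [0.5141 0.0601 0.04  ]]
jaw faces z16 [[0.5572 0.2401 0.016 ]
 [0.5323 0.2434 0.016 ]
 [0.5513 0.2066 0.016 ]
 [0.5253 0.2121 0.016 ]] roller [[0.5383 0.2308 0.024 ]]
```

```bash
cat >> h.py <<'E'
a=np.radians(13.2); yd=np.array([np.sin(a),np.cos(a),0]); xd=np.array([np.cos(a),-np.sin(a),0])
z=np.array([0,0,-1.]); R=np.c_[np.cross(-yd,z),-yd,z]
tail=np.array([.5442,.1203,0])
E
python3 - <<'E'
from h import *
ctrl.command_gripper(0.0)
p=tail-.032*yd
ctrl.goto(p+[0,0,.18],R)
ctrl.move_l(p+[0,0,.07],vel=.15)
print(ctrl.current_t(),ctrl.current_tool_pos(),ctrl.current_grip_width(),ctrl.current_contact_force())
a=ctrl.read_camera("top")[190:280,240:400]; b=ctrl.read_camera("scene")[190:310,270:430]
a=cv2.resize(a,(640,360),interpolation=2); b=cv2.resize(b,(320,240),interpolation=2)
cv2.imwrite("pics/d.png",np.vstack([a,np.hstack([b,b*0])]))
E
```

```text
5.125 [0.53735401 0.08911708 0.07062338] 0.0016636539372054497 [0.30823364 0.21622142 0.70777682]
```

View pics/d.png

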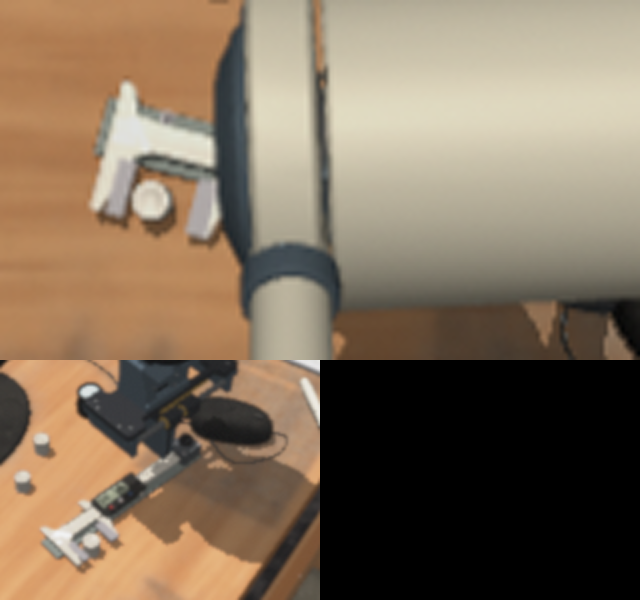

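The fingers hang over the beam between the display housing and the clamp. Next I descend and push gently.

```bash
python3 - <<'E'
from h import *
p=ctrl.current_tool_pos()
p[2]=.039
print(ctrl.move_l(p,vel=.06,contact_N=4), ctrl.current_tool_pos(),ctrl.current_contact_force())
p0=ctrl.current_tool_pos()
hit=ctrl.move_l(p+.048*yd,vel=.02,contact_N=4)
q=ctrl.current_tool_pos()
print(hit,(q-p0)@yd,(q-p0)@xd,q,ctrl.current_contact_force(),ctrl.current_t())
a=ctrl.read_camera("top")[190:280,240:400]; b=ctrl.read_camera("scene")[190:310,270:430]
a=cv2.resize(a,(512,288),interpolation=2); b=cv2.resize(b,(416,312),interpolation=2)
cv2.imwrite("pics/e.png",np.vstack([a,np.hstack([b,np.zeros((312,96,3),np.uint8)])]))
E
```

```text
False [0.53746094 0.08912868 0.03884515] [0.04308702 0.76403506 0.01368756]
True 0.03623148168052082 0.00012991945754754763 [0.54586092 0.12437322 0.03883712] [ 1.05718641 -5.05335565  3.30999419] 7.5333
```

View pics/e.png

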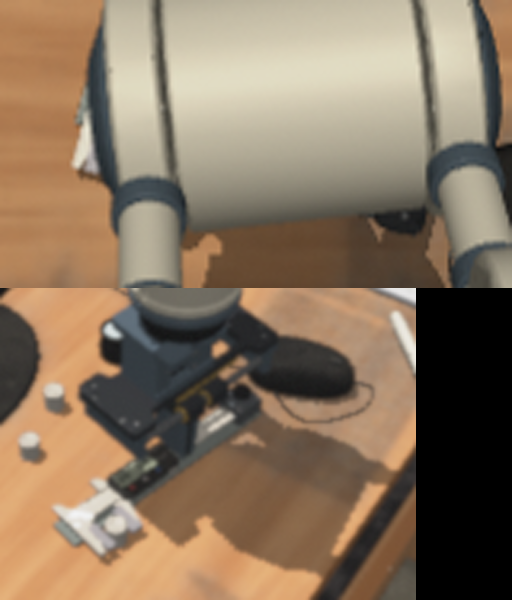

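```bash
python3 - <<'E'
from h import *
p=ctrl.current_tool_pos()
ctrl.move_l(p-.012*yd,vel=.05)
print(ctrl.current_contact_force())
p=ctrl.current_tool_pos(); p[2]=.12
ctrl.move_l(p,vel=.12)
print(ctrl.current_tool_pos(),ctrl.current_contact_force(),ctrl.current_t())
b=ctrl.read_camera("scene")[215:300,280:385]
cv2.imwrite("pics/f.png",cv2.resize(b,None,fx=7,fy=7,interpolation=cv2.INTER_CUBIC))
E
```

```text
[-0.08102882  0.01714182 -0.07393215]
[0.54247481 0.11225716 0.11948217] [-0.0771003  -0.06889227 -0.60069911] 8.85
```

View pics/f.png

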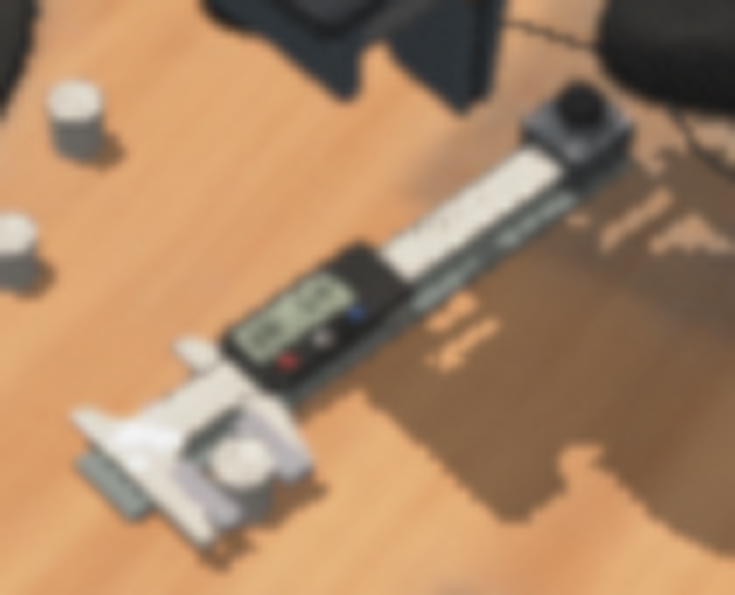

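Both jaws now close on the roller: the push ended in a hard stop at 5 N after about 14 mm of slider travel. The display sits at about (297,318) in the crop. Next I locate it precisely and point.

```bash
python3 - <<'E'
from h import *
def disp(im,off):
    h=cv2.cvtColor(im,cv2.COLOR_BGR2HSV)
    m=cv2.inRange(h,(30,18,90),(60,110,220))
    n,l,s,c=cv2.connectedComponentsWithStats(m); i=1+np.argmax(s[1:,4])
    x,y=(c[i]+.5)/7-.5+off; return ray("scene",[(x,y)],.024)[0],s[i],c[i]
c0=disp(cv2.imread("pics/c2.png"),[280,215]); c1=disp(cv2.imread("pics/f.png"),[280,215]); print(c0,c1)
d=c1[0]-c0[0]; print("travel",d@yd,d@xd)
trav=d@yd if .010<d@yd<.02 else .014
t=np.array([.5557,.1605,.024])+trav*yd; s=c1[0]
g=(t+s)/2 if np.linalg.norm(t-s)<.008 else t
print(t,s,g)
ctrl.move_l([g[0],g[1],.12],vel=.15)
ctrl.move_l([g[0],g[1],.024+.019+.018],vel=.06)
ctrl.sleep(3)
print(ctrl.current_tool_pos(),ctrl.current_contact_force(),ctrl.current_t())
b=ctrl.read_camera("scene")[190:310,270:430]
cv2.imwrite("pics/g.png",cv2.resize(b,(800,600),interpolation=2))
E
```

```text
(array([0.55673802, 0.16079437, 0.024     ]), array([ 265,  255,  118,   88, 4632], dtype=int32), array([325.2847582 , 296.30008636])) (array([0.56024141, 0.17473633, 0.024     ]), array([ 233,  272,  123,   92, 4859], dtype=int32), array([294.41243054, 317.55175962]))
travel 0.014373602177605374 0.00022716890042544626
[0.55898222 0.17449384 0.024     ] [0.56024141 0.17473633 0.024     ] [0.55961182 0.17461508 0.024     ]
[0.55960558 0.17461749 0.06098823] [-0.92717447  0.64081998  0.48442466] 13.6167
```

View pics/g.png

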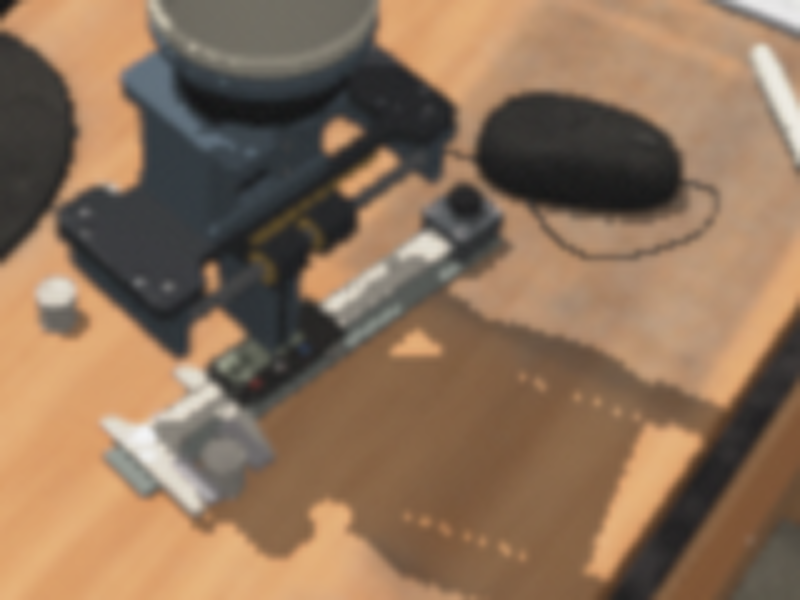

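The fingertips are hovering over the display (about (265,350) in the crop), the roller is standing between the jaws, and nothing else has moved. I'm handing it in.

```bash
python3 -c "
from bench import ctrl
print(ctrl.sign_off())"
```

```text
the job is handed in; nothing more can be done
None
```

I handed the job in: the slider moved about 14 mm to a firm stop, with both jaws against the standing roller as far as the pictures show, and the fingertips finished about 18 mm above the display without contact after a 3 s hold.

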